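# Close up a dry-laid stone moulding

### The job

Dry-lay the loose length of stone base moulding: gently push it over the board, without lifting it or tipping it up, until its back lies flat along the wooden straight-edge and its end is closed up tight against the length already laid, so that the moulding runs through in one straight line. Do not shift the laid length from its corner, do not knock the stones together, and leave the tools and the offcut where they are.

Things in the scene. Friction and masses are not known exactly. Their poses are not given: they have to be found in the camera images.
- board: Plywood setting-out board fixed to the bench, 360 mm (its x) by 520 mm (its y), 18 mm thick, top at z = 18 mm; origin at the centre of its underside, x away from the robot, y to the robot's left (yaw within 0.2 rad). Two brown battens, 40 mm wide and 30 mm high above the board, are fixed on it: the straight-edge along the far side and the end stop at the left.
- corner (a point): The inner corner on the board's top where the battens meet: at x = +130, y = +200, z = 18 mm in the board's frame, axes as the board's. The straight-edge's near face is the plane x = 0 here (y from -450 to +50 mm), the end stop's right face the plane y = 0 (x from -115 to 0 mm). A dark pencil line on the board at x = -70 mm shows where the plinth fronts run, one at y = -240 mm where the run ends.
- laid_length: Cream limestone base moulding, 120 mm long (its y), 70 mm deep (its x), 50 mm high, about 0.7 kg, loose, already laid in the corner: back against the straight-edge, left end against the end stop. Origin at the centre of its underside, at x = +95, y = +140 mm in the board's frame. Its plain back faces +x, its moulded front -x.
- loose_length: The length to push: same stone and shape, 0.6 to 0.9 kg, standing on the board in front of the straight-edge, to the right of the laid one, turned up to 0.35 rad from the board's axes. Origin at the centre of its underside; x to its plain back (+35 mm), y along it (square ends at -60 and +60 mm). Home: origin at x = +95, y = +20 mm in the board's frame, axes along the board's.
- loose_foot (a point): The middle of the loose length's upright front plinth face: at x = -35, y = 0, z = 12 mm in its frame, axes as its own. The plinth is 24 mm high; above it the front steps back: a half-round at x = -27 mm (24 to 40 mm up), then to x = -5 mm at the top. Pushing the stone over the board takes roughly 3 to 10 N.
- rubbing_block: Dark grey carborundum rubbing block, 100 x 45 x 28 mm, loose on the board in front of the laid length; origin at the centre of its underside. Leave it.
- claw_chisel: Steel claw chisel, 170 mm long (its x), 26 mm wide, 17 mm high, loose on the board beside the rubbing block; origin under its middle. Leave it.
- flat_chisel: Steel flat chisel, 200 mm long (its x), 32 mm wide, 17 mm high, lying on the bench far to the left; origin under its middle. Leave it.
- mallet: Mason's round white mallet, standing on its head with the wooden handle up: head 100 mm across, 230 mm high in all, on the bench well to the left of the board; origin at the centre of its underside. Leave it.
- air_hammer: Black pneumatic carving hammer with a steel chisel bit, 360 mm long (its x, from -200 to +160 mm), 34 mm high, lying on the bench to the right of the board; origin on the bench under it. Leave it.
- dust_brush: Wooden dusting brush, 275 mm long (its x, from -150 to +125 mm), 58 mm wide, 28 mm high, on the bench to the right; origin on the bench under it. Leave it.
- offcut: Rough grey-cream stone offcut, 110 x 85 mm, 71 mm high, on the bench well to the left of the board; origin at the centre of its underside. Leave it.
Things that resemble listed ones, but are neither listed nor needed, are in the scene too. Leave any pink or turquoise look-alike of the loose_length alone.

How it is judged:
By the outcome, as a careful person would: the job done as asked, in the order asked, and still so for the second after the job is handed in, with the robot touching nothing.
It also fails if it takes over 53 s, if anything falls off the work surface, if the arm or the gripper's body presses on something with over 40 N, if the wrist force passes 120 N, or if a joint passes its speed limit or range.

### The arm

A 6-joint arm with a two-finger parallel gripper is mounted at the origin on the work surface. World frame = base frame: x ahead of the robot, y to its left, z up, the work surface at z = 0. Lengths are in mm, angles in rad, forces in N, time in s.
With the tool pointing down it reaches from about 275 to 750 mm from the base axis. Payload 10.2 kg.
Tool frame: the origin (TCP) lies between the finger pads; the fingertips stand 22 mm ahead of it and the grasp point (between the pads) lies 3 mm ahead of it; z points along the fingers, y is the line along which they close (so a half turn about z gives the same grasp; the last joint's range is limited). The gripper opens to 85 mm and grips with 20 to 120 N. Pads are 22 mm wide; open, the fingers measure 114 mm over their backs; the gripper's body (76 mm by 85 mm) begins 54 mm behind the grasp point. The pads swing forward as they close: fully open they stand 13 mm farther back than shut.
Start: joints at [-1.414, 0.313, 1.498, -0, 1.331, -0.223], TCP at [194.624, -487.599, 253.294] pointing down, gripper open.
Joint ranges: [-2.94, 2.94], [-0.97, 2.17], [0.19, 2.56], [-1.23, 4.37], [0.02, 3.11], [-2.88, 2.88]. Speed limits (rad/s): [2.39, 2.39, 3.01, 3.14, 3.14, 3.14].

### API

Orientations are given as a rotation vector (axis times angle).
In Python, from station import env gives the robot as it stands. The module is installed in compiled form; this text tells all that it offers.
- The arm moves only by the tool arm_command, never from a script. Its argument "rows" is a list of rows, each an object with "translation": the shift along the tool's x, y, z each as a share of 0.3 m, from -1 to 1, a list of three; "turn": the turn about the tool's z as a share of 90 degrees, from -1 to 1. In form: [{"translation": [dx, dy, dz], "turn": turn}, ...]. A call has 1 to 8 rows; each row is the pose to reach, as a shift and turn from the pose commanded when the call began, along the tool's axes at that moment; what a row does not reach only later rows make up. A row lasts 1/10 s, in which the tool goes at most 50 mm and 8.59 degrees, less where a joint would pass 70% of its speed; a pose out of reach is approached as far as the arm can. A call with a number of a shift or a turn outside -1 to 1 is refused whole. A call with a gripper value outside its range is refused whole. "hand" is the closure, from 0 (fully open) to 1 (shut), set as the call begins (left out, the last holds). The fingers move at their own pace and stop on an object; "grip_force" is the grip in N (left out, the last holds). Time passes only in rows, so rows that repeat a pose let the fingers close. It gives the time, the measured TCP pose, the force, the opening and the grip force at its end, in the units of the state.
- env.observe(): the state, without advancing time (a new reading comes with each control period).
- env.get_image(name): name is "scene" or "side" or "wrist"; returns a dict with "frame" (480x640x3 uint8, blue, green, red), "K" (3x3 intrinsics, pixels), "view" (4x4, takes a point from world to camera coordinates); the wrist camera has in their place "hand_eye" (4x4, takes a point from camera to tool coordinates, whose origin is the TCP and whose axes are the flange's). Camera axes: x right, y down, z forward; pixel columns grow to the right and rows downward; lengths in mm; the calibration is good to about 2 mm. The wrist camera is an equidistant fisheye: a pixel r from the principal point sees the ray r / f radians off the axis. A picture is of the moment at which its call begins: read the wrist's pose just before it. There is no depth.
- env.sign_off(): hands the job in; it is judged then, once.
Trained networks look in the newest picture that a camera, given by its name, has taken for a name from the list of things; names that differ only in an ending like _2 or _b are one class to them, and where a whole thing is asked for, a point or a joint stands for the part that bears it (a point fixed in the world has none). Each returns a list of dicts, best first, with "conf" (0 to 1); they miss things now and then, are a little off and sometimes report something else, mostly with a low value. They report only what shows in the picture. A call takes as long as a camera call. They do not tell look-alikes from the thing itself.
- env.look_for(camera, target): "xyz" ([x, y, z] in mm, in world coordinates, good to about 4 mm: the middle of the surface that is visible of it).
- env.trace(camera, target): "mask" (480x640 bool, what is visible of it).
- env.place_of(camera, target): "xyz" ([x, y, z] in mm, in world coordinates, good to about 4 mm: a listed point, or the origin of a listed thing).
The state is a dict: "time": time; "q": joint angles; "joint_velocities": joint speeds; "joint_efforts": joint torques, N m; "position": TCP position; "orientation": TCP orientation; "contact_force": force on the tool from outside, world axes, zero at the start; "wrist_torque": the same for the moment, N m; "grip_width": opening from 0.0 (shut) to 1.0 (fully open); "grip_force": force on a finger pad.
Only numpy, scipy, OpenCV 4.12 (cv2) and the standard library are available. Lean on these libraries where they do the work, as an engineer would, in place of code of your own. Each camera call takes 0.05 s, during which the arm holds its last target. There are 200 camera calls.

## Working session

There is one attempt and no reset: what is moved stays moved. The work goes in short steps, Python scripts to look and compute and a tool call to move; the robot and the scene stay as the last step left them, time stands still between calls to the robot, and variables do not carry over. Pictures are saved under pics/ and viewed, at most 10 in all, crops included, and the job is handed in when it is done.

Besides the shell and the picture viewer there is one more tool, called after ">>>" as name([rows], argument=value, ...), one row to a line, values as JSON. arm_command: Moves the arm, as the interface text tells. Its arguments: {"type":"object","properties":{"rows":{"type":"array"},"hand":{"type":"number"},"grip_force":{"type":"number"}},"required":["rows"]}

```bash
mkdir -p pics; python3 - <<'E'
from station import env
import cv2,numpy as np
s=env.observe();print(s['time'],s['position'],s['orientation'],s['contact_force'],s['grip_width'])
for c in ['scene','side']:
    im=env.get_image(c);cv2.imwrite(f'pics/{c}0.png',im['frame'])
    np.savez(f'{c}.npz',**im)
    for n in ['board','corner','laid_length','loose_length','loose_foot','rubbing_block','claw_chisel']:
        for d in env.place_of(c,n)[:3]:print(c,n,np.round(d['xyz'],1),round(d['conf'],2))
print(env.observe()['time'])
E
```

```text
0.0 [ 194.59251464 -487.3451294   252.72008303] [-3.08380530e+00 -5.92774448e-01 -9.20635876e-05] [ 0.06245966 -0.11609905  0.00910839] 0.9997262374819871
scene board [562.2  26.7   3.6] 0.64
scene board [510.  -15.1  31.8] 0.28
scene corner [717.3 212.   17.3] 0.63
scene laid_length [675.1 154.7  17.4] 0.96
scene loose_length [ 389.8 -309.5   -4.9] 0.9
scene loose_length [287.  199.3  -1.5] 0.82
scene loose_length [542.6 -34.   18.7] 0.58
scene loose_foot [ 401.5 -282.7    9.3] 0.96
scene loose_foot [511.9 -17.9  30.9] 0.68
scene loose_foot [287.7 168.7  10.8] 0.61
scene rubbing_block [516.7 145.4  17.4] 0.82
scene rubbing_block [453.2 561.    5.8] 0.53
scene rubbing_block [677.1 155.2  20.7] 0.42
scene claw_chisel [520.3 230.5  17.5] 0.83
side board [5.621e+02 2.870e+01 2.000e-01] 0.71
side board [386.6 458.    4.9] 0.51
side corner [719.4 208.4  17.9] 0.67
side laid_length [675.9 151.1  19.2] 0.79
side loose_length [ 387.9 -313.1   -1.1] 0.86
side loose_length [545.1 -31.5  13.7] 0.74
side loose_length [286.7 202.5   1. ] 0.74
side loose_foot [515.8 -15.3  29.6] 0.86
side loose_foot [287.5 167.    5. ] 0.75
side loose_foot [ 404.3 -282.7    7.2] 0.69
side rubbing_block [512.6 147.   16.6] 0.87
side claw_chisel [518.  233.9  19.7] 0.56
0.8
```

View pics/scene0.png

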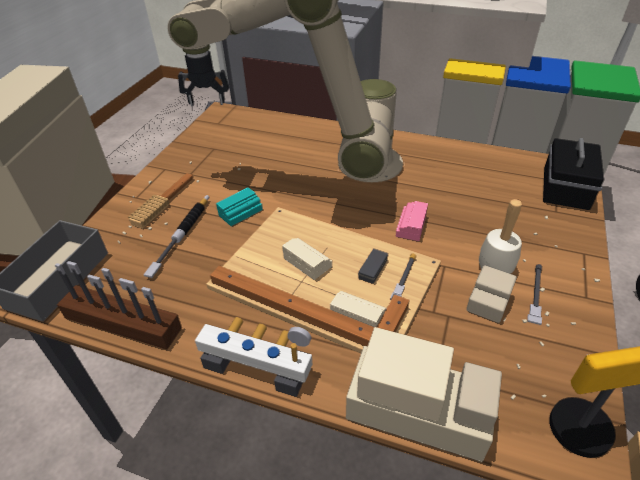

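View pics/side0.png

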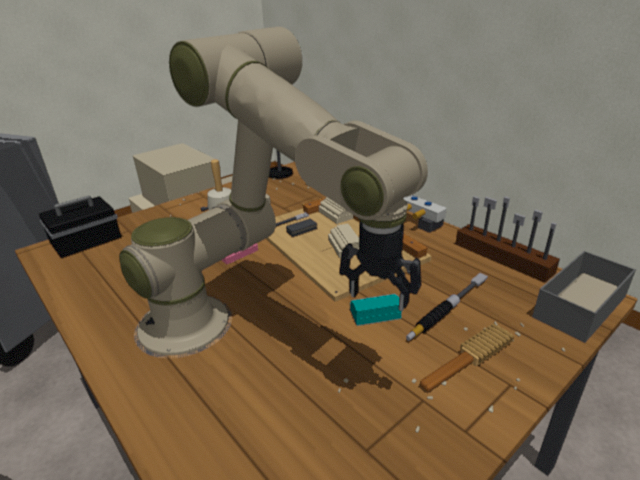

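The scene view shows three candidates for the loose length: the cream stone on the board at (306,258), the turquoise one at (240,206) and the pink one at (412,220). The cream one fits: it is limestone, on the board, in front of the straight-edge and right of the laid length at (357,308). The rubbing block (373,265) and the claw chisel (404,275) lie left of it. I'll confirm this in a crop.

```bash
python3 - <<'E'
import cv2
im=cv2.imread('pics/scene0.png')[195:355,200:440]
cv2.imwrite('pics/crop.png',cv2.resize(im,None,fx=3,fy=3,interpolation=cv2.INTER_CUBIC))
E
```

```text
(no output)
```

View pics/crop.png

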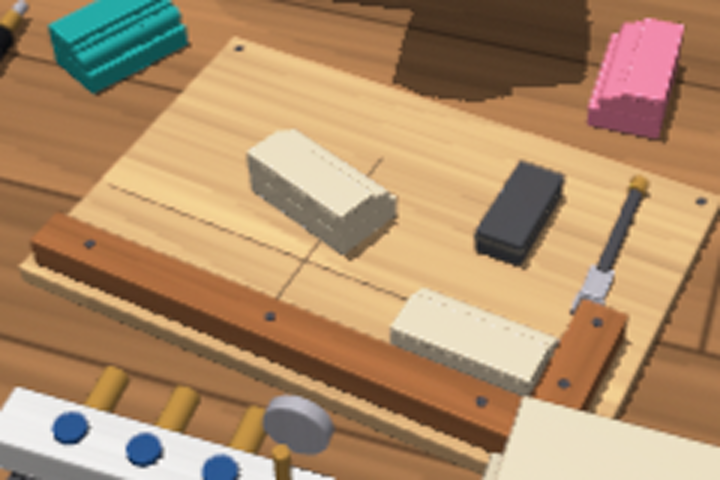

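>>> arm_command([
  {"translation": [0.8, -0.54, -0.08], "turn": 0},
  {"translation": [0.8, -0.54, -0.08], "turn": 0},
  {"translation": [0.8, -0.54, -0.08], "turn": 0},
  {"translation": [0.8, -0.54, -0.08], "turn": 0},
  {"translation": [0.8, -0.54, -0.08], "turn": 0},
  {"translation": [0.8, -0.54, -0.08], "turn": 0},
])

```text
time: 1.4
position: [358.4, -246.0, 277.8]
orientation: [3.084, 0.594, 0.001]
contact_force: [0.3, 0.2, -0.3]
grip_width: 1.002
grip_force: 0.0
```

>>> arm_command([
  {"translation": [0.8, -0.54, -0.08], "turn": 0.32},
  {"translation": [0.8, -0.54, -0.08], "turn": 0.32},
  {"translation": [0.8, -0.54, -0.08], "turn": 0.32},
  {"translation": [0.8, -0.54, -0.08], "turn": 0.32},
  {"translation": [0.8, -0.54, -0.08], "turn": 0.32},
  {"translation": [0.8, -0.54, -0.08], "turn": 0.32},
  {"translation": [0.8, -0.54, -0.08], "turn": 0.32},
  {"translation": [0.8, -0.54, -0.08], "turn": 0.32},
])

```text
time: 2.2
position: [521.2, -6.5, 301.2]
orientation: [-3.136, 0.187, -0.0]
contact_force: [-0.0, -0.5, 0.5]
grip_width: 0.998
grip_force: 0.0
```

The crop confirms the cream loose length at crop (322,190). Its plain back faces the straight-edge and it is turned relative to the board. Next is the wrist view.

```bash
cat > h.py <<'E'
from station import env
import cv2,numpy as np
from scipy.spatial.transform import Rotation as R
def shot(name):
    s=env.observe();im=env.get_image('wrist')
    cv2.imwrite(f'pics/{name}.png',im['frame'])
    np.savez(f'{name}.npz',frame=im['frame'],K=im['K'],he=im['hand_eye'],p=s['position'],o=s['orientation'])
    return im
def ray(d,uv):  # pixels -> world rays
    K=d['K'];uv=np.atleast_2d(uv).astype(float)
    v=np.c_[(uv[:,0]-K[0,2])/K[0,0],(uv[:,1]-K[1,2])/K[1,1]];th=np.linalg.norm(v,axis=1)
    r=np.c_[v*np.sinc(th/np.pi)[:,None],np.cos(th)]
    A=R.from_rotvec(d['o']).as_matrix();H=d['he']
    return A@H[:3,3]+d['p'],(r@H[:3,:3].T)@A.T
def onz(d,uv,z):
    c,r=ray(d,uv);return c+r*((z-c[2])/r[:,2])[:,None]
def topix(d,P):
    A=R.from_rotvec(d['o']).as_matrix();H=d['he'];K=d['K']
    c=((np.atleast_2d(P)-d['p'])@A-H[:3,3])@H[:3,:3]
    q=np.linalg.norm(c[:,:2],axis=1);th=np.arctan2(q,c[:,2])
    return np.c_[c[:,0]*th/q*K[0,0]+K[0,2],c[:,1]*th/q*K[1,1]+K[1,2]]
E
python3 - <<'E'
from h import *
im=shot('w1')
print(im['K'],im['hand_eye'])
for n in ['board','corner','laid_length','loose_length','loose_foot','rubbing_block']:
    for d in env.place_of('wrist',n)[:3]:print(n,np.round(d['xyz'],1),round(d['conf'],2))
m=env.trace('wrist','loose_length')
for k in m:print(k['conf'],k['mask'].sum(),cv2.minAreaRect(np.argwhere(k['mask'])[:,::-1].astype(np.float32)))
E
```

```text
[[371.64829954   0.         326.19418976]
 [  0.         371.64829954 237.92154178]
 [  0.           0.           1.        ]] [[ 1.23967172e-03 -9.61300451e-01 -2.75499375e-01  7.10514034e+01]
 [ 9.99999232e-01  1.19270728e-03  3.38007007e-04  4.09403328e-01]
 [ 3.66382179e-06 -2.75499583e-01  9.61301191e-01 -1.20523707e+02]
 [ 0.00000000e+00  0.00000000e+00  0.00000000e+00  1.00000000e+00]]
board [ 5.673e+02  2.650e+01 -2.000e-01] 0.89
laid_length [678.2 152.4  21.4] 0.93
laid_length [543.2 -29.8  15. ] 0.69
laid_length [514.9 235.8  19.4] 0.43
loose_length [286.  201.2   1.6] 0.83
loose_length [541.5 -31.3  13.6] 0.62
loose_length [ 383.6 -313.9   -3.3] 0.58
loose_foot [ 409.5 -283.7   12.6] 0.72
loose_foot [287.8 167.2   9.4] 0.72
loose_foot [517.1 -15.1  27.2] 0.68
rubbing_block [514.2 144.7  17.4] 0.76
0.94 501 ((218.3800048828125, 383.6600036621094), (49.31284713745117, 16.474594116210938), 70.55996704101562)
0.87 5338 ((562.9242553710938, 275.81915283203125), (60.079463958740234, 91.81643676757812), 27.979475021362305)
0.72 8255 ((348.3037109375, 177.96859741210938), (125.68233489990234, 69.1139144897461), 18.060474395751953)
```

View pics/w1.png

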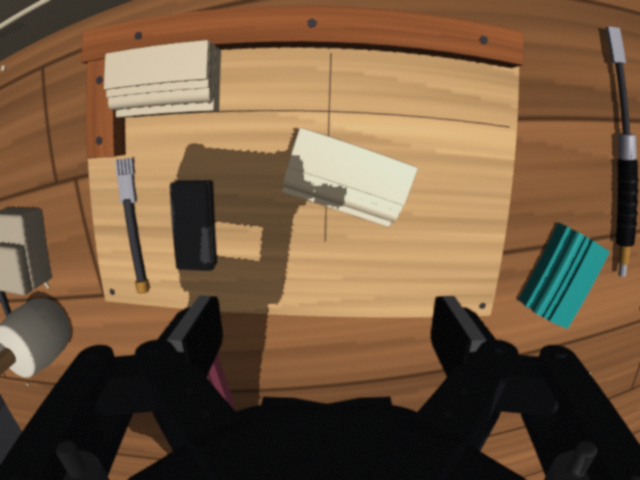

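The wrist view shows the loose length with its back top corners at (299,128) and (417,169). The pencil front line runs (130,110)–(509,126), the run-end line (331,55)–(325,240), and the laid length is at (162,75). I'll measure the lines and the stone's pose now.

```bash
cat >> h.py <<'E'
def darkline(g,a,b,n=25,w=4):
    # subpixel darkest point across the line a-b
    a,b=np.array(a,float),np.array(b,float);t=(b-a)/np.linalg.norm(b-a);nn=np.array([-t[1],t[0]]);out=[]
    o=np.arange(-w,w+.01,.25)
    for s in np.linspace(.05,.95,n):
        p=a+s*(b-a);q=(p+o[:,None]*nn).astype(np.float32)
        v=cv2.remap(g,q[:,0].reshape(1,-1),q[:,1].reshape(1,-1),cv2.INTER_LINEAR)[0].astype(float)
        if np.median(v)-v.min()>12:out.append(p+o[v.argmin()]*nn)
    return np.array(out)
def stepline(g,a,b,n=25,w=5):
    a,b=np.array(a,float),np.array(b,float);t=(b-a)/np.linalg.norm(b-a);nn=np.array([-t[1],t[0]]);out=[]
    o=np.arange(-w,w+.01,.25)
    g=cv2.GaussianBlur(g,(3,3),0)
    for s in np.linspace(.08,.92,n):
        p=a+s*(b-a);q=(p+o[:,None]*nn).astype(np.float32)
        v=cv2.remap(g,q[:,0].reshape(1,-1),q[:,1].reshape(1,-1),cv2.INTER_LINEAR)[0].astype(float)
        out.append(p+o[np.abs(np.gradient(v)).argmax()]*nn)
    return np.array(out)
def wl(d,pts,z):
    P=onz(d,pts,z)[:,:2]
    vx,vy,x,y=cv2.fitLine(P.astype(np.float32),cv2.DIST_HUBER,0,.01,.01).ravel()
    c=np.array([x,y]);t=np.array([vx,vy]);r=(P-c)@[-vy,vx]
    return c,t,np.std(r)
def isect(l1,l2):
    A=np.c_[l1[1],-l2[1]];s=np.linalg.solve(A,l2[0]-l1[0]);return l1[0]+s[0]*l1[1]
E
python3 - <<'E'
from h import *
d=dict(np.load('w1.npz'));f=d['frame'];g=cv2.cvtColor(f,cv2.COLOR_BGR2GRAY);b=f[:,:,0].copy()
fr=wl(d,np.vstack([darkline(g,(222,111),(500,125))]),18)
en=wl(d,np.vstack([darkline(g,(331,70),(329,120)),darkline(g,(327,205),(325,240))]),18)
bk=wl(d,stepline(b,(299,128),(417,169)),68)
re=wl(d,stepline(b,(417,169),(406,193)),68)
lb=wl(d,stepline(b,(107,52),(207,41)),68)
lr=wl(d,stepline(b,(208,42),(210,76)),68)
for n,l in zip(['front','end','loose back','loose right','laid back','laid right'],[fr,en,bk,re,lb,lr]):
    t=l[1]; print(n,l[0].round(1),'dir deg',np.degrees(np.arctan2(t[1],t[0])).round(2),l[2].round(2))
O=isect(fr,en);print('pencil cross',O)
print('loose back-right',isect(bk,re),'laid br',isect(lb,lr))
print('loose bl guess',onz(d,(299,128),68),'br',onz(d,(417,169),68))
print('straight-edge top near pts',onz(d,[(218,47),(520,67)],18))
E
```

```text
front [611.5 -50.4] dir deg 81.51 0.78
end [564.3 -13.1] dir deg -8.53 0.26
loose back [574.2 -50. ] dir deg 65.04 0.25
loose right [539.3 -94.1] dir deg -25.45 0.31
laid back [712. 143.] dir deg 81.48 0.34
laid right [683.8  90. ] dir deg -8.66 0.28
pencil cross [615.9204   -20.842459]
loose back-right [551.0666  -99.74426] laid br [703.63477  86.99522]
loose bl guess [[600.7858044    9.39846577  68.        ]] br [[549.72816446 -98.89136982  68.        ]]
straight-edge top near pts [[ 707.61824861   90.77848575   18.        ]
 [ 656.85995055 -251.39984485   18.        ]]
```

Measured: the board yaw is -0.148, and the laid stone's corner agrees with the pencil lines to under 1 mm. The loose length sits at a further -0.287 rad. It needs about 105 mm toward the straight-edge with a rotation, then about 92 mm left. I'll push square to the board with two half-open fingers low on the plinth.

>>> arm_command([
  {"translation": [-0.198, 0.028, 0.2], "turn": 0.019},
  {"translation": [-0.198, 0.028, 0.68], "turn": 0.019},
  {"translation": [-0.198, 0.028, 0.68], "turn": 0.019},
  {"translation": [-0.198, 0.028, 0.68], "turn": 0.019},
  {"translation": [-0.198, 0.028, 0.68], "turn": 0.019},
  {"translation": [-0.198, 0.028, 0.68], "turn": 0.019},
], hand=0.3, grip_force=40)

```text
time: 3.2
position: [458.6, -9.8, 95.2]
orientation: [-3.131, 0.241, 0.008]
contact_force: [0.5, -0.9, 1.6]
grip_width: 0.703
grip_force: 0.0
```

>>> arm_command([
  {"translation": [0, 0, 0.1], "turn": 0},
  {"translation": [0, 0, 0.17], "turn": 0},
  {"translation": [0, 0, 0.18], "turn": 0},
  {"translation": [0, 0, 0.18], "turn": 0},
])

```text
time: 3.6
position: [461.1, -10.1, 44.4]
orientation: [3.132, -0.24, 0.002]
contact_force: [-0.1, -0.0, 0.1]
grip_width: 0.702
grip_force: 0.0
```

>>> arm_command([
  {"translation": [0.03, 0, 0.0], "turn": 0},
  {"translation": [0.05, 0, 0.0], "turn": 0},
  {"translation": [0.065, 0, 0], "turn": 0},
  {"translation": [0.075, 0, 0], "turn": 0},
  {"translation": [0.085, 0, 0], "turn": 0},
  {"translation": [0.095, 0, 0], "turn": 0},
  {"translation": [0.105, 0, 0], "turn": 0},
  {"translation": [0.115, 0, 0], "turn": 0},
])

```text
time: 4.4
position: [493.8, -14.9, 43.0]
orientation: [-3.132, 0.24, 0.004]
contact_force: [-4.0, -1.2, 1.5]
grip_width: 0.696
grip_force: 1.9
```

>>> arm_command([
  {"translation": [0.01, 0, 0.0], "turn": 0},
  {"translation": [0.02, 0, 0.0], "turn": 0},
  {"translation": [0.03, 0, 0], "turn": 0},
  {"translation": [0.04, 0, 0], "turn": 0},
  {"translation": [0.05, 0, 0], "turn": 0},
  {"translation": [0.06, 0, 0], "turn": 0},
  {"translation": [0.07, 0, 0], "turn": 0},
  {"translation": [0.08, 0, 0], "turn": 0},
])

```text
time: 5.2
position: [518.4, -18.7, 43.3]
orientation: [-3.132, 0.24, -0.0]
contact_force: [-2.2, -0.7, -1.6]
grip_width: 0.699
grip_force: 1.4
```

```bash
python3 - <<'E'
from h import *
shot('w2')
E
```

```text
(no output)
```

View pics/w2.png

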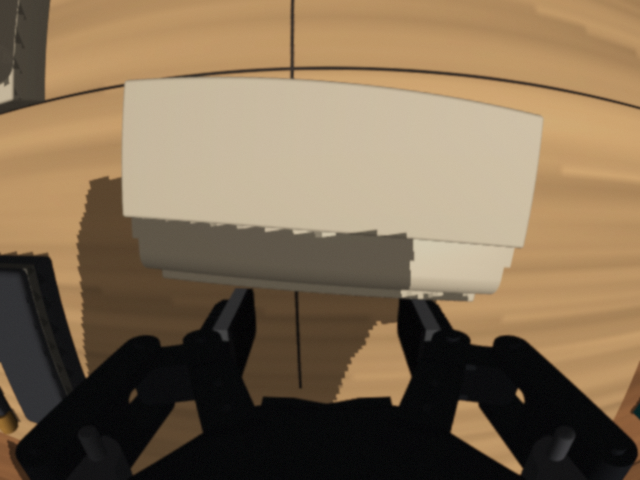

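The stone is turning square: its back edge runs (125,80)–(541,116), both fingers are close behind the plinth, and the force is about 4 N. I'll carry on.

>>> arm_command([
  {"translation": [0.01, 0, 0.0], "turn": 0},
  {"translation": [0.023, 0, 0.0], "turn": 0},
  {"translation": [0.036, 0, 0], "turn": 0},
  {"translation": [0.05, 0, 0], "turn": 0},
  {"translation": [0.063, 0, 0], "turn": 0},
  {"translation": [0.076, 0, 0], "turn": 0},
  {"translation": [0.09, 0, 0], "turn": 0},
  {"translation": [0.1, 0, 0], "turn": 0},
])

```text
time: 6.05
position: [548.1, -23.2, 43.3]
orientation: [-3.132, 0.239, 0.0]
contact_force: [-5.2, 1.0, 3.2]
grip_width: 0.703
grip_force: 2.7
```

>>> arm_command([
  {"translation": [0.01, 0, 0.0], "turn": 0},
  {"translation": [0.023, 0, 0.0], "turn": 0},
  {"translation": [0.036, 0, 0], "turn": 0},
  {"translation": [0.05, 0, 0], "turn": 0},
  {"translation": [0.063, 0, 0], "turn": 0},
  {"translation": [0.076, 0, 0], "turn": 0},
  {"translation": [0.09, 0, 0], "turn": 0},
  {"translation": [0.1, 0, 0], "turn": 0},
])

```text
time: 6.85
position: [577.7, -27.8, 43.3]
orientation: [-3.132, 0.239, 0.0]
contact_force: [-5.4, 0.2, 3.2]
grip_width: 0.699
grip_force: 2.8
```

```bash
python3 - <<'E'
from h import *
shot('w3')
H=np.array([685.2,-31.2]);s=env.observe();v=s['position'][:2]-H
c,n=np.cos(-.1484),np.sin(-.1484);print('board a,b',v@[c,n],v@[-n,c],s['contact_force'])
E
```

```text
board a,b -106.40047283763516 -12.545359911040808 [-1.00161623  1.13933     0.40347276]
```

View pics/w3.png

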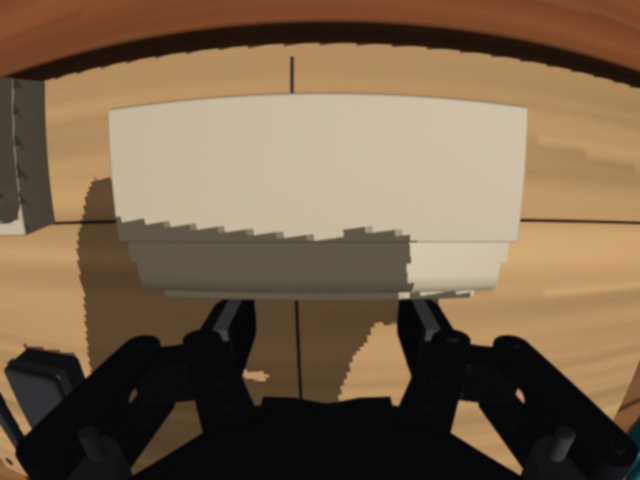

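The stone is square to the board now: its back edge is level at row ~100, with ~25 mm left to the straight-edge. I'll close the rest slowly.

>>> arm_command([
  {"translation": [0.01, 0, 0.0], "turn": 0},
  {"translation": [0.02, 0, 0.0], "turn": 0},
  {"translation": [0.03, 0, 0], "turn": 0},
  {"translation": [0.04, 0, 0], "turn": 0},
  {"translation": [0.05, 0, 0], "turn": 0},
  {"translation": [0.057, 0, 0], "turn": 0},
  {"translation": [0.062, 0, 0], "turn": 0},
  {"translation": [0.067, 0, 0], "turn": 0},
])

```text
time: 7.7
position: [597.3, -30.9, 43.3]
orientation: [3.132, -0.239, -0.0]
contact_force: [-4.8, -0.1, 2.9]
grip_width: 0.698
grip_force: 2.6
```

>>> arm_command([
  {"translation": [0.004, 0, 0.0], "turn": 0},
  {"translation": [0.008, 0, 0.0], "turn": 0},
  {"translation": [0.012, 0, 0], "turn": 0},
  {"translation": [0.015, 0, 0], "turn": 0},
])

```text
time: 8.1
position: [601.7, -31.5, 43.3]
orientation: [-3.132, 0.24, 0.0]
contact_force: [-4.8, 1.5, 2.0]
grip_width: 0.701
grip_force: 2.6
```

>>> arm_command([
  {"translation": [0.003, 0, 0.0], "turn": 0},
  {"translation": [0.006, 0, 0.0], "turn": 0},
  {"translation": [0.009, 0, 0], "turn": 0},
  {"translation": [0.009, 0, 0], "turn": 0},
])

```text
time: 8.5
position: [602.7, -31.7, 43.3]
orientation: [-3.132, 0.238, 0.008]
contact_force: [-15.4, 0.8, 10.3]
grip_width: 0.703
grip_force: 7.8
```

>>> arm_command([
  {"translation": [0.003, 0, 0.0], "turn": 0},
  {"translation": [0.006, 0, 0.0], "turn": 0},
  {"translation": [0.006, 0, 0], "turn": 0},
])

```text
time: 8.8
position: [602.9, -31.8, 43.3]
orientation: [-3.132, 0.238, 0.016]
contact_force: [-26.2, 0.5, 17.1]
grip_width: 0.698
grip_force: 13.1
```

The back is seated: the force rose to 26 N at the straight-edge. I'll back off, rise, and re-measure while turning for the end push.

>>> arm_command([
  {"translation": [-0.02, 0, 0], "turn": 0},
  {"translation": [-0.1, 0, 0], "turn": 0},
  {"translation": [-0.1, 0, -0.15], "turn": 0},
  {"translation": [-0.1, 0, -0.3], "turn": 0},
  {"translation": [-0.1, 0, -0.45], "turn": 0},
  {"translation": [-0.1, 0, -0.5], "turn": 0},
  {"translation": [-0.1, 0, -0.5], "turn": 0},
], hand=0.7)

```text
time: 9.5
position: [578.1, -28.0, 196.1]
orientation: [3.131, -0.24, 0.012]
contact_force: [-0.0, 0.1, -0.3]
grip_width: 0.297
grip_force: 0.0
```

```bash
python3 - <<'E'
from h import *
shot('w4');s=env.observe();print(s['position'],s['orientation'],s['q'],s['grip_width'],s['contact_force'])
E
```

```text
[577.16521308 -27.84066979 193.77272274] [ 3.13197912 -0.23973421  0.00476293] [-2.50886941e-01  4.76297773e-01  1.42058191e+00  8.99051922e-05
  1.24164860e+00  1.47267052e+00] 0.29808188441001293 [-0.93430937  0.04470008 -1.08353093]
```

View pics/w4.png

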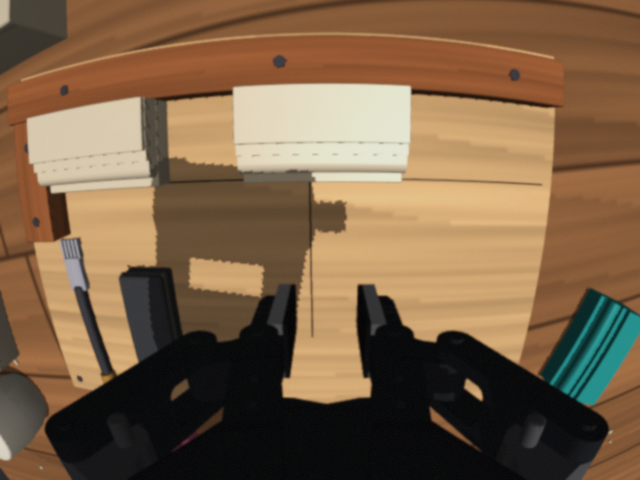

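The stone's back is on the straight-edge (top back edge (233,87)–(411,86)) and its front is on the pencil line. The gap to the laid length is between columns ~165 and 233. I'll measure it.

```bash
python3 - <<'E'
from h import *
d=dict(np.load('w4.npz'));b=d['frame'][:,:,0].copy()
H=np.array([685.2,-31.2]);c,n=np.cos(-.1484),np.sin(-.1484);B=lambda P:np.c_[(P-H)@[c,n],(P-H)@[-n,c]].round(1)
L=wl(d,stepline(b,(411,88),(410,140)),68);Lb=wl(d,stepline(b,(234,87),(410,86)),68)
Ll=wl(d,stepline(b,(233,90),(235,140)),68);A=wl(d,stepline(b,(141,99),(147,148)),68)
for l in (L,Ll,A,Lb):print(np.degrees(np.arctan2(l[1][1],l[1][0])).round(2),B(l[0][None]),l[2])
print(B(isect(L,Lb)[None]))
E
```

```text
-8.79 [[-21.7 -70.1]] 0.2189165129141351
-7.63 [[-20.6  49. ]] 0.22787202081641889
-9.34 [[-22.4 119.8]] 0.265827858183207
81.45 [[  0.2 -18.1]] 0.21414731216724792
[[  0.1 -70.2]]
```

>>> arm_command([
  {"translation": [0.08, 0.32, -0.0], "turn": -0.09},
  {"translation": [0.08, 0.32, -0.0], "turn": -0.18},
  {"translation": [0.08, 0.32, 0], "turn": -0.27},
  {"translation": [0.08, 0.32, 0], "turn": -0.36},
  {"translation": [0.08, 0.32, 0], "turn": -0.45},
  {"translation": [0.08, 0.32, 0], "turn": -0.54},
  {"translation": [0.08, 0.32, 0], "turn": -0.63},
  {"translation": [0.08, 0.32, 0], "turn": -0.72},
])

```text
time: 10.35
position: [585.4, -126.2, 191.1]
orientation: [-2.767, -1.483, 0.002]
contact_force: [-0.5, -0.1, -0.2]
grip_width: 0.302
grip_force: 0.0
```

>>> arm_command([
  {"translation": [0, 0, 0], "turn": -0.09},
  {"translation": [0, 0, 0], "turn": -0.18},
  {"translation": [0, 0, 0], "turn": -0.28},
  {"translation": [0, 0, 0], "turn": -0.28},
  {"translation": [0, 0, 0], "turn": -0.28},
])

```text
time: 10.85
position: [585.5, -126.2, 192.0]
orientation: [-2.387, -2.04, 0.001]
contact_force: [0.1, -0.9, -0.8]
grip_width: 0.299
grip_force: 0.0
```

>>> arm_command([
  {"translation": [0.014, 0.155, 0.1], "turn": -0.005},
  {"translation": [0.014, 0.155, 0.25], "turn": -0.005},
  {"translation": [0.014, 0.155, 0.36], "turn": -0.005},
  {"translation": [0.014, 0.155, 0.42], "turn": -0.005},
  {"translation": [0.014, 0.155, 0.44], "turn": -0.005},
  {"translation": [0.014, 0.155, 0.455], "turn": -0.005},
  {"translation": [0.014, 0.155, 0.465], "turn": -0.005},
])

```text
time: 11.55
position: [632.7, -129.3, 54.5]
orientation: [2.376, 2.053, 0.001]
contact_force: [0.0, 0.8, -0.2]
grip_width: 0.299
grip_force: 0.0
```

>>> arm_command([
  {"translation": [0, 0, 0.01], "turn": 0},
  {"translation": [0, 0, 0.02], "turn": 0},
  {"translation": [0, 0, 0.027], "turn": 0},
  {"translation": [0, 0, 0.027], "turn": 0},
])

```text
time: 11.95
position: [632.2, -129.1, 45.6]
orientation: [-2.376, -2.055, 0.0]
contact_force: [-0.3, 0.5, -0.6]
grip_width: 0.297
grip_force: 0.0
```

>>> arm_command([
  {"translation": [0.03, 0, 0], "turn": 0.002},
  {"translation": [0.05, 0, 0], "turn": 0.002},
  {"translation": [0.065, 0, 0], "turn": 0.002},
  {"translation": [0.073, 0, 0], "turn": 0.002},
  {"translation": [0.08, 0, 0], "turn": 0.002},
  {"translation": [0.09, 0, 0], "turn": 0.002},
  {"translation": [0.1, 0, 0], "turn": 0.002},
  {"translation": [0.11, 0, 0], "turn": 0.002},
])

```text
time: 12.75
position: [637.1, -96.7, 45.8]
orientation: [2.38, 2.05, -0.0]
contact_force: [-0.3, -4.3, 0.1]
grip_width: 0.3
grip_force: 0.0
```

>>> arm_command([
  {"translation": [0.01, 0, 0], "turn": 0},
  {"translation": [0.02, 0, 0], "turn": 0},
  {"translation": [0.03, 0, 0], "turn": 0},
  {"translation": [0.04, 0, 0], "turn": 0},
  {"translation": [0.05, 0, 0], "turn": 0},
  {"translation": [0.06, 0, 0], "turn": 0},
  {"translation": [0.07, 0, 0], "turn": 0},
  {"translation": [0.08, 0, 0], "turn": 0},
])

```text
time: 13.55
position: [640.6, -72.5, 45.8]
orientation: [2.38, 2.051, -0.0]
contact_force: [-2.3, -4.3, 3.1]
grip_width: 0.298
grip_force: 1.3
```

```bash
python3 - <<'E'
from h import *
shot('w5')
H=np.array([685.2,-31.2]);s=env.observe();v=s['position'][:2]-H
c,n=np.cos(-.1484),np.sin(-.1484);print('board a,b',v@[c,n],v@[-n,c],s['contact_force'])
E
```

```text
board a,b -37.9954791525886 -46.97404651331958 [ 0.05065558 -3.83406669  1.52431645]
```

View pics/w5.png

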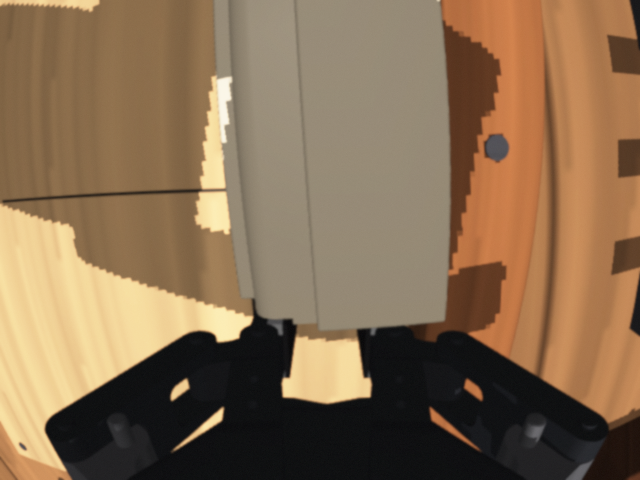

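Both fingers bear on the stone's end (280,320 and 370,330) and it stays along the straight-edge. About 36 mm remains.

>>> arm_command([
  {"translation": [0.01, 0, 0], "turn": 0},
  {"translation": [0.02, 0, 0], "turn": 0},
  {"translation": [0.03, 0, 0], "turn": 0},
  {"translation": [0.04, 0, 0], "turn": 0},
  {"translation": [0.05, 0, 0], "turn": 0},
  {"translation": [0.06, 0, 0], "turn": 0},
  {"translation": [0.07, 0, 0], "turn": 0},
  {"translation": [0.08, 0, 0], "turn": 0},
])

```text
time: 14.4
position: [644.1, -48.9, 45.8]
orientation: [2.38, 2.051, -0.0]
contact_force: [-1.1, -4.7, 2.5]
grip_width: 0.304
grip_force: 1.3
```

>>> arm_command([
  {"translation": [0.005, 0, 0], "turn": 0},
  {"translation": [0.009, 0, 0], "turn": 0},
  {"translation": [0.013, 0, 0], "turn": 0},
  {"translation": [0.016, 0, 0], "turn": 0},
  {"translation": [0.019, 0, 0], "turn": 0},
  {"translation": [0.022, 0, 0], "turn": 0},
  {"translation": [0.025, 0, 0], "turn": 0},
])

```text
time: 15.1
position: [645.2, -41.7, 45.7]
orientation: [2.38, 2.051, -0.0]
contact_force: [-0.5, -6.2, 2.2]
grip_width: 0.302
grip_force: 1.4
```

```bash
cat > st.py <<'E'
from h import *
H=np.array([685.2,-31.2]);s=env.observe();v=s['position'][:2]-H
c,n=np.cos(-.1484),np.sin(-.1484);print('board a,b',v@[c,n],v@[-n,c],s['contact_force'],s['wrist_torque'])
E
python3 st.py
```

```text
board a,b -38.00538108840274 -16.26328445044385 [-0.53293501 -6.16418741  2.24336172] [-0.74596664  0.07889437 -0.03004575]
```

>>> arm_command([
  {"translation": [0.002, 0, 0], "turn": 0},
  {"translation": [0.004, 0, 0], "turn": 0},
  {"translation": [0.006, 0, 0], "turn": 0},
  {"translation": [0.008, 0, 0], "turn": 0},
  {"translation": [0.01, 0, 0], "turn": 0},
  {"translation": [0.011, 0, 0], "turn": 0},
])

```text
time: 15.7
position: [645.6, -39.0, 45.8]
orientation: [2.379, 2.051, -0.001]
contact_force: [-2.0, -9.2, 2.5]
grip_width: 0.301
grip_force: 2.5
```

>>> arm_command([
  {"translation": [0.002, 0, 0], "turn": 0},
  {"translation": [0.003, 0, 0], "turn": 0},
  {"translation": [0.004, 0, 0], "turn": 0},
  {"translation": [0.005, 0, 0], "turn": 0},
])

```text
time: 16.1
position: [645.6, -38.9, 45.8]
orientation: [2.379, 2.05, -0.004]
contact_force: [-3.7, -16.7, 2.8]
grip_width: 0.299
grip_force: 4.6
```

>>> arm_command([
  {"translation": [-0.02, 0, 0], "turn": 0},
  {"translation": [-0.08, 0, 0], "turn": 0},
  {"translation": [-0.08, 0, -0.15], "turn": 0},
  {"translation": [-0.08, 0, -0.3], "turn": 0},
  {"translation": [-0.08, 0, -0.4], "turn": 0},
  {"translation": [-0.08, 0, -0.4], "turn": 0},
])

```text
time: 16.7
position: [643.9, -61.4, 170.5]
orientation: [2.375, 2.047, 0.008]
contact_force: [-0.4, 0.0, 0.8]
grip_width: 0.3
grip_force: 0.0
```

```bash
python3 - <<'E'
from h import *
shot('w6');im=env.get_image('scene')['frame'];cv2.imwrite('pics/s6.png',im)
w=cv2.imread('pics/w6.png');c=im[265:345,270:420]
a=cv2.resize(w,(560,420));b=cv2.resize(c,None,fx=4,fy=4,interpolation=cv2.INTER_CUBIC)
cv2.imwrite('pics/w6v.png',w);cv2.imwrite('pics/s6c.png',b)
E
```

```text
(no output)
```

View pics/w6v.png

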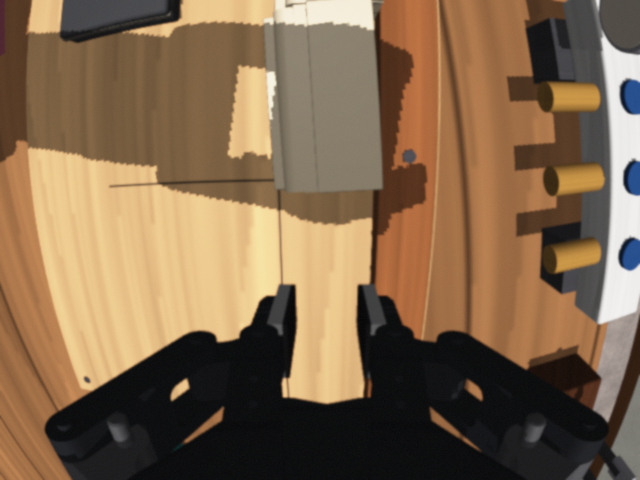

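The end of the run sits at about the pencil line (275,180), but the joint lies at the top edge of the frame. I'll move the camera over it.

>>> arm_command([
  {"translation": [0.15, -0.1, -0.1], "turn": 0},
  {"translation": [0.2, -0.1, -0.1], "turn": 0},
  {"translation": [0.2, -0.1, -0.1], "turn": 0},
  {"translation": [0.2, -0.1, -0.1], "turn": 0},
])

```text
time: 17.2
position: [621.1, 3.2, 194.1]
orientation: [-2.377, -2.051, 0.003]
contact_force: [0.5, -0.2, 0.1]
grip_width: 0.301
grip_force: 0.0
```

```bash
python3 - <<'E'
from h import *
d=shot('w7');d=dict(np.load('w7.npz'))
H=np.array([685.2,-31.2]);c,n=np.cos(-.1484),np.sin(-.1484)
W=lambda a,b,z:np.r_[H+a*np.array([c,n])+b*np.array([-n,c]),z]
for q in [(0,0),(0,120),(-30,120),(-30,0),(-70,120)]:print(q,topix(d,W(*q,68)).round(1), topix(d,W(*q,18)).round(1))
u,v=topix(d,W(-30,120,68))[0].astype(int)
f=d['frame'];y0=max(v-70,0);x0=max(u-100,0);cr=f[y0:y0+150,x0:x0+200];print(x0,y0)
cv2.imwrite('pics/w7c.png',cv2.resize(cr,None,fx=4,fy=4,interpolation=cv2.INTER_CUBIC))
E
```

```text
(0, 0) [[419.4 269.2]] [[405.7 248.4]]
(0, 120) [[427.8  98.9]] [[411.4 104.3]]
(-30, 120) [[383.8  96.5]] [[374.3 102.6]]
(-30, 0) [[378.7 269.6]] [[370.9 248.4]]
(-70, 120) [[322.8  95.3]] [[323.5 101.8]]
283 26
```

View pics/w7c.png

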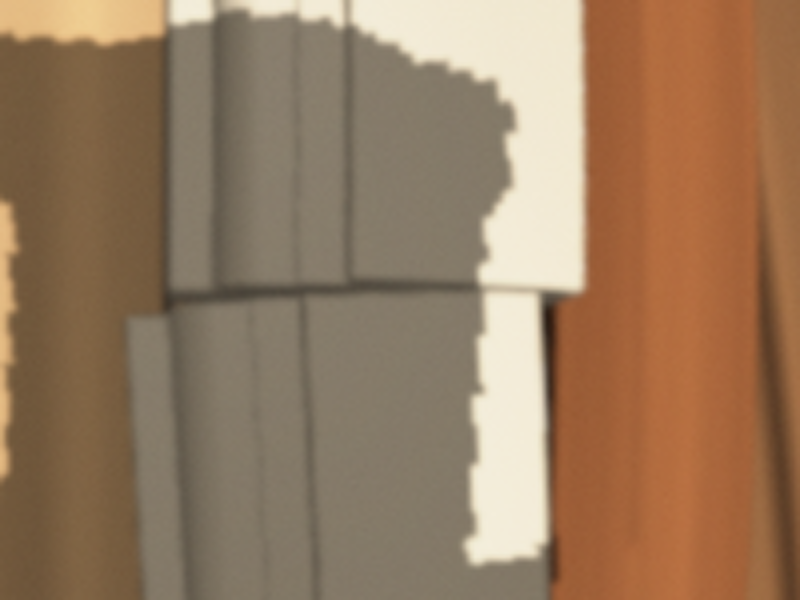

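The crop shows the loose length's left end standing about 7 mm off the straight-edge (crop (548,300) against the laid back at (585,290)). The joint tapers open toward the front, so the stone turned slightly during the end push. I'll measure its pose and mend it.

```bash
python3 - <<'E'
from h import *
d=dict(np.load('w7.npz'));f=d['frame'];b=f[:,:,0].copy();g=cv2.cvtColor(f,cv2.COLOR_BGR2GRAY)
H=np.array([685.2,-31.2]);c,n=np.cos(-.1484),np.sin(-.1484);B=lambda P:np.c_[(P-H)@[c,n],(P-H)@[-n,c]].round(1)
p=lambda u,v:(283+u/4,26+v/4)
bk=wl(d,stepline(b,p(545,310),p(551,545),w=4),68); lb=wl(d,stepline(b,p(584,60),p(584,270),w=4),68)
ri=wl(d,stepline(g,p(303,305),p(317,590),w=3),68); rl=wl(d,stepline(g,p(349,60),p(349,270),w=3),68)
j=wl(d,darkline(g,p(180,299),p(470,288),w=3),68)
for k,l in dict(bk=bk,laidbk=lb,ridge=ri,laidridge=rl,joint=j).items():print(k,np.degrees(np.arctan2(l[1][1],l[1][0])).round(2)%180,B(l[0][None]),l[2].round(2))
print('corner', B(onz(d,[p(541,293)],68)[:,:2]))
d=dict(np.load('w6.npz'));b=d['frame'][:,:,0].copy()
e=wl(d,stepline(b,(290,190),(375,187),w=4),68);k=wl(d,stepline(b,(377,50),(381,180),w=4),68)
print('w6 end',np.degrees(np.arctan2(e[1][1],e[1][0])),B(e[0][None]),'back',np.degrees(np.arctan2(k[1][1],k[1][0])),B(k[0][None]),'corner',B(isect(e,k)[None]))
E
```

```text
bk 85.05 [[-5.5 94.9]] 0.22
laidbk 81.16 [[  0.6 143.7]] 0.1
ridge 85.0 [[-44.5  92.1]] 0.56
laidridge 82.51 [[-39.8 140.2]] 0.78
joint 175.65 [[-45.7 118.4]] 0.2
corner [[ -6.7 119.3]]
w6 end -6.240178 [[-31.2  -0.5]] back 85.21609 [[-2.6 44. ]] corner [[0.2 0.7]]
```

>>> arm_command([
  {"translation": [0.112, -0.121, 0], "turn": 0.09},
  {"translation": [0.112, -0.121, 0], "turn": 0.18},
  {"translation": [0.112, -0.121, 0], "turn": 0.27},
  {"translation": [0.112, -0.121, 0], "turn": 0.36},
  {"translation": [0.112, -0.121, 0], "turn": 0.45},
  {"translation": [0.112, -0.121, 0], "turn": 0.54},
  {"translation": [0.112, -0.121, 0], "turn": 0.63},
  {"translation": [0.112, -0.121, 0], "turn": 0.72},
], hand=0.3)

```text
time: 18.05
position: [590.5, 40.6, 194.4]
orientation: [-3.109, -0.445, 0.003]
contact_force: [0.2, 0.4, 0.8]
grip_width: 0.704
grip_force: 0.0
```

>>> arm_command([
  {"translation": [0, 0, 0], "turn": 0.09},
  {"translation": [0, 0, 0], "turn": 0.18},
  {"translation": [0, 0, 0], "turn": 0.28},
  {"translation": [0, 0, 0], "turn": 0.28},
  {"translation": [0, 0, 0], "turn": 0.28},
])

```text
time: 18.55
position: [590.6, 41.1, 194.9]
orientation: [-3.133, 0.228, 0.002]
contact_force: [-0.1, 0.5, -0.6]
grip_width: 0.699
grip_force: 0.0
```

```bash
python3 st.py
```

```text
board a,b -104.2877758757188 57.46777082224547 [-0.14316154  0.52150929 -0.57594693] [-0.01781997 -0.02497792  0.03399647]
```

>>> arm_command([
  {"translation": [0, 0, 0.15], "turn": 0.002},
  {"translation": [0, 0, 0.3], "turn": 0.002},
  {"translation": [0, 0, 0.4], "turn": 0.002},
  {"translation": [0, 0, 0.46], "turn": 0.002},
  {"translation": [0, 0, 0.49], "turn": 0.002},
  {"translation": [0, 0, 0.504], "turn": 0.002},
  {"translation": [0, 0, 0.504], "turn": 0.002},
])

```text
time: 19.25
position: [590.8, 41.6, 44.7]
orientation: [3.133, -0.236, 0.001]
contact_force: [0.1, -0.9, 0.3]
grip_width: 0.7
grip_force: 0.0
```

>>> arm_command([
  {"translation": [0.02, 0, 0], "turn": 0},
  {"translation": [0.036, 0, 0], "turn": 0},
  {"translation": [0.046, 0, 0], "turn": 0},
  {"translation": [0.052, 0, 0], "turn": 0},
  {"translation": [0.058, 0, 0], "turn": 0},
  {"translation": [0.063, 0, 0], "turn": 0},
  {"translation": [0.067, 0, 0], "turn": 0},
  {"translation": [0.071, 0, 0], "turn": 0},
])

```text
time: 20.05
position: [611.2, 39.0, 44.4]
orientation: [-3.132, 0.237, 0.002]
contact_force: [-4.1, 2.7, 1.6]
grip_width: 0.7
grip_force: 2.4
```

>>> arm_command([
  {"translation": [0.003, 0, 0], "turn": 0},
  {"translation": [0.006, 0, 0], "turn": 0},
  {"translation": [0.008, 0, 0], "turn": 0},
  {"translation": [0.008, 0, 0], "turn": 0},
])

```text
time: 20.45
position: [613.3, 38.8, 44.3]
orientation: [-3.132, 0.236, 0.003]
contact_force: [-4.8, 3.4, 3.3]
grip_width: 0.704
grip_force: 3.1
```

```bash
python3 st.py
```

```text
board a,b -81.41648440011186 58.57043402496569 [-4.83804205  3.36098066  3.3411638 ] [0.5547921  0.89220045 0.12669994]
```

>>> arm_command([
  {"translation": [0.003, 0, 0], "turn": 0},
  {"translation": [0.006, 0, 0], "turn": 0},
  {"translation": [0.006, 0, 0], "turn": 0},
])

```text
time: 20.75
position: [613.5, 38.8, 44.3]
orientation: [-3.132, 0.236, 0.011]
contact_force: [-16.3, 3.5, 10.3]
grip_width: 0.702
grip_force: 8.3
```

>>> arm_command([
  {"translation": [0.003, 0, 0], "turn": 0},
  {"translation": [0.004, 0, 0], "turn": 0},
  {"translation": [0.004, 0, 0], "turn": 0},
])

```text
time: 21.05
position: [613.5, 38.8, 44.3]
orientation: [-3.132, 0.236, 0.016]
contact_force: [-23.4, 3.2, 15.0]
grip_width: 0.704
grip_force: 11.7
```

```bash
python3 st.py
```

```text
board a,b -81.24106026162758 58.61125270401325 [-23.41997819   3.17661317  14.98010916] [0.64228349 3.52894301 0.06568613]
```

Seated again. I'll back off and look straight down over the joint, measuring it numerically.

>>> arm_command([
  {"translation": [-0.02, 0, 0], "turn": 0},
  {"translation": [-0.09, 0, 0], "turn": 0},
  {"translation": [-0.09, 0, -0.15], "turn": 0},
  {"translation": [-0.09, -0.1, -0.28], "turn": 0},
  {"translation": [-0.09, -0.2, -0.28], "turn": 0},
  {"translation": [-0.09, -0.2, -0.28], "turn": 0},
  {"translation": [-0.09, -0.2, -0.28], "turn": 0},
], hand=0.7)

```text
time: 21.75
position: [599.3, 101.3, 128.1]
orientation: [3.132, -0.236, 0.0]
contact_force: [1.1, -0.0, -0.1]
grip_width: 0.299
grip_force: 0.0
```

```bash
cat > meas.py <<'E'
from h import *
import sys
H=np.array([685.2,-31.2]);c,n=np.cos(-.1484),np.sin(-.1484);B=lambda P:np.c_[(P-H)@[c,n],(P-H)@[-n,c]].round(1)
W=lambda a,b,z:np.r_[H+a*np.array([c,n])+b*np.array([-n,c]),z]
shot(sys.argv[1]);d=dict(np.load(sys.argv[1]+'.npz'));g=cv2.cvtColor(d['frame'],cv2.COLOR_BGR2GRAY);b=d['frame'][:,:,0].copy()
P=lambda a,bb,z=68:topix(d,W(a,bb,z))[0]
def ln(k,p,q,f=stepline,im=b,w=5):
    x=f(im,p,q,w=w)
    if len(x)<3:print(k,'none');return
    l=wl(d,x,68);print(k,'ang',round(float(np.degrees(np.arctan2(l[1][1],l[1][0]))%180),2),B(l[0][None])[0],'sd',l[2].round(2),len(x))
ln('loose back',P(0,5),P(0,113));ln('laid back',P(0,127),P(0,235))
ln('loose end',P(-5,0),P(-35,0));ln('joint',P(-3,120),P(-36,120),darkline,g,w=6)
ln('loose ridge',P(-40,5),P(-40,113),stepline,g,4);ln('laid ridge',P(-40,127),P(-40,235),stepline,g,4)
for a in (-5,-15,-25,-35,-50):   # brightness across the joint, per 1 mm
    q=np.array([P(a,x,68 if a>-40 else 55) for x in np.arange(113,128)],np.float32)
    print(a,cv2.remap(g,q[:,0].reshape(1,-1),q[:,1].reshape(1,-1),cv2.INTER_LINEAR)[0])
E
python3 meas.py w8; python3 st.py
```

```text
loose back ang 81.67 [ 0.3 69.6] sd 0.18 25
laid back ang 81.45 [  0.4 190.7] sd 0.18 25
loose end ang 171.76 [-19.4  -2.8] sd 0.28 25
joint ang 172.98 [-20.3 118.5] sd 0.48 25
loose ridge ang 81.34 [-40.   57.8] sd 0.17 25
laid ridge ang 81.5 [-40.1 183.4] sd 0.47 25
-5 [219 218 217 180  72  24  29 104 201 218 217 218 217 216 217]
-15 [219 219 217 183  95  76  75 116 201 218 218 218 218 218 217]
-25 [219 221 219 184  93  73  74 116 200 219 220 219 218 219 219]
-35 [221 221 219 186  94  73  72 111 200 220 220 220 219 219 219]
-50 [221 221 220 210 133  83  85 131 147 102  98  97  98  98  98]
board a,b -104.50860985075624 117.68721142934427 [-0.5092272  -0.37368497  0.26152982] [-0.04927164  0.02167958  0.01553823]
```

The back is flush and parallel, but a uniform gap of about 3.5 mm remains at the joint. I'll check the earlier mid-push picture to learn when the stone turned before the final end push.

```bash
python3 - <<'E'
from h import *
d=dict(np.load('w5.npz'));b=d['frame'][:,:,0].copy();g=cv2.cvtColor(d['frame'],cv2.COLOR_BGR2GRAY)
H=np.array([685.2,-31.2]);c,n=np.cos(-.1484),np.sin(-.1484);B=lambda P:np.c_[(P-H)@[c,n],(P-H)@[-n,c]].round(1)
for k,p,q in [('end',(322,329),(440,321)),('back',(449,150),(446,310)),('ridge',(303,90),(317,310))]:
    l=wl(d,stepline(g if k=='ridge' else b,p,q,w=4),68);print(k,np.degrees(np.arctan2(l[1][1],l[1][0]))%180,B(l[0][None]),l[2])
A=R.from_rotvec(d['o']).as_matrix()
print('fingers on z=42/30 plane, px inner tips',B(onz(d,[(292,325),(366,325),(258,310),(412,335)],40)[:,:2]))
E
```

```text
end 174.81396 [[-15.7 -33.8]] 0.13647590408779145
back 84.837654 [[-2.  -0.9]] 0.09284410724253063
ridge 86.13147 [[-41.9   6.7]] 0.4683441296760528
fingers on z=42/30 plane, px inner tips [[-50.  -49.2]
 [-21.3 -49.2]
 [-63.  -42.9]
 [ -2.5 -54.4]]
```

The 3° turn was already there mid-push. The back finger meets the full-height part of the end, where the finger is wider, before the front finger reaches the plinth. I'll pre-turn the tool about 3.4° clockwise so both bear evenly, and push the last few millimetres.

>>> arm_command([
  {"translation": [0.223, 0.487, 0], "turn": -0.09},
  {"translation": [0.223, 0.487, 0], "turn": -0.18},
  {"translation": [0.223, 0.487, 0], "turn": -0.27},
  {"translation": [0.223, 0.487, 0], "turn": -0.36},
  {"translation": [0.223, 0.487, 0], "turn": -0.45},
  {"translation": [0.223, 0.487, 0], "turn": -0.54},
  {"translation": [0.223, 0.487, 0], "turn": -0.63},
  {"translation": [0.223, 0.487, 0], "turn": -0.72},
])

```text
time: 22.6
position: [643.1, -54.7, 127.8]
orientation: [-2.769, -1.484, 0.001]
contact_force: [0.3, 0.1, -0.5]
grip_width: 0.298
grip_force: 0.0
```

>>> arm_command([
  {"translation": [0, 0, 0], "turn": -0.09},
  {"translation": [0, 0, 0], "turn": -0.18},
  {"translation": [0, 0, 0], "turn": -0.243},
  {"translation": [0, 0, 0], "turn": -0.243},
  {"translation": [0, 0, 0], "turn": -0.243},
])

```text
time: 23.1
position: [643.3, -54.1, 128.1]
orientation: [-2.445, -1.973, 0.001]
contact_force: [-0.7, 0.2, -0.4]
grip_width: 0.301
grip_force: 0.0
```

```bash
python3 st.py
```

```text
board a,b -38.07620726657761 -28.89382449740893 [-0.67222327  0.18223001 -0.42536238] [0.02675067 0.0090427  0.00702139]
```

>>> arm_command([
  {"translation": [0, 0, 0.12], "turn": 0},
  {"translation": [0, 0, 0.2], "turn": 0},
  {"translation": [0, 0, 0.25], "turn": 0},
  {"translation": [0, 0, 0.27], "turn": 0},
  {"translation": [0, 0, 0.28], "turn": 0},
  {"translation": [0, 0, 0.28], "turn": 0},
])

```text
time: 23.7
position: [643.9, -53.5, 45.2]
orientation: [2.441, 1.976, 0.001]
contact_force: [0.2, 0.0, -0.9]
grip_width: 0.302
grip_force: 0.0
```

>>> arm_command([
  {"translation": [0.01, -0.0006, 0], "turn": 0},
  {"translation": [0.02, -0.0013, 0], "turn": 0},
  {"translation": [0.028, -0.0018, 0], "turn": 0},
  {"translation": [0.034, -0.0022, 0], "turn": 0},
  {"translation": [0.038, -0.0024, 0], "turn": 0},
  {"translation": [0.041, -0.0026, 0], "turn": 0},
  {"translation": [0.044, -0.0028, 0], "turn": 0},
  {"translation": [0.046, -0.003, 0], "turn": 0},
])

```text
time: 24.5
position: [645.4, -40.4, 44.5]
orientation: [2.441, 1.976, -0.001]
contact_force: [-1.1, -3.8, 0.3]
grip_width: 0.3
grip_force: 0.0
```

```bash
python3 st.py
```

```text
board a,b -37.98490783563311 -14.933636082748105 [-1.08463034 -3.78366802  0.2637367 ] [-0.63750476  0.11706037 -0.11277932]
```

In contact, about 3 mm to go, so very slowly.

>>> arm_command([
  {"translation": [0.002, 0, 0], "turn": 0},
  {"translation": [0.004, 0, 0], "turn": 0},
  {"translation": [0.006, 0, 0], "turn": 0},
  {"translation": [0.008, -0.0005, 0], "turn": 0},
])

```text
time: 24.9
position: [645.9, -37.4, 44.5]
orientation: [2.441, 1.977, 0.0]
contact_force: [-0.7, -4.5, 0.6]
grip_width: 0.297
grip_force: 0.7
```

>>> arm_command([
  {"translation": [0.002, 0, 0], "turn": 0},
  {"translation": [0.004, 0, 0], "turn": 0},
  {"translation": [0.004, 0, 0], "turn": 0},
])

```text
time: 25.2
position: [645.9, -37.1, 44.5]
orientation: [2.441, 1.977, -0.002]
contact_force: [-3.6, -8.6, 1.7]
grip_width: 0.301
grip_force: 2.0
```

```bash
python3 st.py
```

```text
board a,b -37.957847862140156 -11.634380954915091 [-3.63931835 -8.6206721   1.69511735] [-1.30881401  0.37390107  0.03334956]
```

>>> arm_command([
  {"translation": [0.002, 0, 0], "turn": 0},
  {"translation": [0.004, 0, 0], "turn": 0},
  {"translation": [0.005, 0, 0], "turn": 0},
  {"translation": [0.005, 0, 0], "turn": 0},
])

```text
time: 25.6
position: [645.9, -37.0, 44.5]
orientation: [2.44, 1.976, -0.005]
contact_force: [-5.5, -16.9, 0.2]
grip_width: 0.298
grip_force: 3.8
```

>>> arm_command([
  {"translation": [-0.01, 0, 0], "turn": 0},
  {"translation": [-0.07, 0, 0], "turn": 0},
  {"translation": [-0.07, 0, -0.15], "turn": 0},
  {"translation": [-0.07, -0.08, -0.3], "turn": 0},
  {"translation": [0.1, -0.15, -0.4], "turn": 0},
  {"translation": [0.2, -0.15, -0.4], "turn": 0},
  {"translation": [0.2, -0.15, -0.4], "turn": 0},
  {"translation": [0.2, -0.15, -0.4], "turn": 0},
])

```text
time: 26.4
position: [614.7, 33.6, 164.5]
orientation: [-2.44, -1.979, -0.001]
contact_force: [0.4, -0.4, -0.4]
grip_width: 0.301
grip_force: 0.0
```

```bash
python3 meas.py w9; python3 st.py
```

```text
loose back ang 81.63 [ 0.1 66. ] sd 0.18 25
laid back ang 82.79 [-1.000e-01  1.743e+02] sd 1.43 25
loose end ang 171.45 [-21.    0.5] sd 1.4 25
joint ang 170.77 [-20.8 120.2] sd 0.05 25
loose ridge ang 82.01 [-40.7  66.2] sd 0.79 25
laid ridge ang 83.19 [-41.  182.2] sd 0.9 25
-5 [237 237 237 236 237 236 229 201 225 236 237 236 236 236 237]
-15 [239 238 238 238 239 238 230 206 226 238 239 238 238 239 238]
-25 [240 239 240 240 240 240 231 210 228 239 240 240 240 240 240]
-35 [124 124 124 124 125 124 120 110 114 124 125 124 124 125 124]
-50 [124 125 124 124 124 123 122 121 123 125 125 125 124 124 126]
board a,b -79.22114190963484 52.8542857470181 [-0.35646776  0.02766505 -0.01861047] [-0.0787211   0.01209533 -0.01935891]
```

The joint is closed: only a hairline shows at y = 120.2, even along its length. The back is at 81.6°, in line with the straight-edge at about 81.5°, and 0.1 mm off. The arm is clear, so I'm handing in.

```bash
python3 -c "
from station import env
print(env.sign_off(),env.observe()['time'])"
```

```text
the job is handed in; nothing more can be done
the job is handed in; nothing more can be done
```

The loose length is seated flat along the straight-edge (within about 0.3 mm) and closed to a hairline against the laid length; the job was handed in at about 26.5 s of the 53 s allowed, with the arm clear.

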